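Put the hand tools away standing, by type

TASK

Put away the four hand tools that lie on the bare wood of the bench, by type: stand both screwdrivers in the square steel pot and both pliers in the oblong one, handles down on the bottom of the pot and working ends up, and leave them standing there by themselves. Leave everything else on the bench where it is.

Things in the scene. Friction and masses are not known exactly. Their poses are not given: they have to be found in the camera images.
- square_pot: square tool pot for screwdrivers, fixed to the bench: grey box-section steel 72 x 72 mm outside, 66 x 66 mm inside, rim 70 mm and pot floor 6 mm above its origin; dark base plate with a 20 mm screwed ear at its +y and -y sides. Origin: centre of the underside, at bench height; z up
- oblong_pot: oblong tool pot for pliers, fixed to the bench: grey box-section steel 60 mm (its x) x 100 mm (its y) outside, 54 x 94 mm inside, rim 66 mm and pot floor 6 mm above its origin; dark base plate with a 20 mm screwed ear at its +y and -y sides. Origin: centre of the underside, at bench height; z up
- long_driver: screwdriver 201 mm long: handle 22 mm thick and about 100 mm long on the -x half, 6 mm round blade on the +x half, tip at x = +100 mm. Origin: at mid length, where the handle ends and the blade begins, 12 mm below the tool's axis; x points along the tool to the tip, z up as it lies
- long_driver_butt (a point): middle of the handle's end face of the long screwdriver, on the tool's axis, 100 mm from mid length
- short_driver: screwdriver 181 mm long: handle 21 mm thick and about 90 mm long on the -x half, 8 mm wide blade on the +x half, tip at x = +90 mm. Origin: at mid length, where the handle ends and the blade begins, 12 mm below the tool's axis; x points along the tool to the tip, z up as it lies
- short_driver_butt (a point): middle of the handle's end face of the short screwdriver, on the tool's axis, 90 mm from mid length
- long_nose_pliers: long-nose pliers, rigid, 146 mm long, 13 mm thick: two handles splayed to 58 mm across at x = -73 mm, waist at x = +10 mm, jaws 20 mm across at x = +12 mm tapering to the tip at x = +73 mm. Origin: at mid length on the underside; x points to the jaw tip, y across the handles, z up as it lies
- long_nose_pliers_butt (a point): point midway between the two handle ends of the long-nose pliers, 73 mm from mid length, 6 mm above the underside
- combination_pliers: combination pliers, rigid, 118 mm long, 13 mm thick: two handles splayed to 58 mm across at x = -59 mm, waist at x = +13 mm, jaws 20 mm across at x = +15 mm, tip at x = +59 mm. Origin: at mid length on the underside; x points to the jaw tip, y across the handles, z up as it lies
- combination_pliers_butt (a point): point midway between the two handle ends of the combination pliers, 59 mm from mid length, 6 mm above the underside
- flux_tin: bystander: low round tin, 51 mm across, 19 mm high; origin at the centre of its underside
- solder_reel: bystander: reel of solder standing on its flange, 55 mm across, 38 mm high; origin at the centre of its underside

How it is judged:
By the outcome, as a careful person would: the job done as asked, in the order asked, and still so for the second after the job is handed in, with the robot touching nothing.
It also fails if it takes over 72 s, if anything falls off the work surface, if the arm or the gripper's body presses on something with over 40 N, if the wrist force passes 120 N, or if a joint passes its speed limit or range.

ROBOT

A 7-joint arm with a two-finger parallel gripper is mounted at the origin on a cart in front of the work surface, level with it; the furniture and walls round the work are solid. World frame = base frame: x ahead of the robot, y to its left, z up, the work surface at z = 0. Lengths are in mm, angles in rad, forces in N, time in s.
With the tool pointing down it reaches from about 400 to 875 mm from the base axis. Payload 4.4 kg.
Tool frame: the origin (TCP) lies midway between the tips of the shut fingers; the grasp point (between the pads) lies 19 mm behind it; z points along the fingers, y is the line along which they close (so a half turn about z gives the same grasp; the last joint's range is limited). The gripper opens to 85 mm and grips with 20 to 120 N. Pads are 22 mm wide; open, the fingers measure 114 mm over their backs; the gripper's body (76 mm by 85 mm) begins 54 mm behind the grasp point. The pads swing forward as they close: fully open they stand 13 mm farther back than shut.
Start: joints at [1.248, 0.628, 0.038, 1.517, -0.027, 0.996, -0.02], TCP at [165.119, -628.692, 231.313] pointing down, gripper open.
Joint ranges: [-3.06, 3.06], [-0.37, 2.12], [-1.25, 1.32], [0.18, 2.47], [-1.1, 4.24], [0.23, 1.98], [-2.94, 2.94]. Speed limits (rad/s): [2.57, 2.57, 3.14, 3.14, 3.14, 3.14, 3.14].

INTERFACE

Orientations are given as [roll, pitch, yaw] about the fixed x, y, z axes, in that order (R = Rz(yaw) Ry(pitch) Rx(roll)).
In Python, from cell import ctrl gives the robot as it stands.
- The arm moves only by the shell command python3 -m crank 'ROWS' [OPENING]. ROWS is JSON, a list that holds one entry, the list of rows, each a list of 4 numbers: the shift along the tool's x, y, z normalised to -1 to 1, where 1 is 2.5 cm, then the turn about the tool's z normalised to -1 to 1, where 1 is 0.08 rad. In form: [[[dx, dy, dz, turn], ...]]. A call has 1 to 12 rows; each row shifts and turns the commanded pose from where the row before left it, along the tool's axes as they then stand; what a row does not reach is not made up. A row lasts 1/12 s, in which the tool goes at most 41.7 mm and 7.16 degrees, less where a joint would pass 70% of its speed; a pose out of reach is approached as far as the arm can. A call with a number of a shift or a turn outside -1 to 1 is refused whole. A call with a gripper value outside its range is refused whole. OPENING is the closure, from -1 (fully open) to 1 (shut), set as the call begins (- or left out, the last holds). The fingers move at their own pace and stop on an object; the grip force is fixed at half the most. Time passes only in rows, so rows that do not move let the fingers close. It gives the time, the measured TCP pose, the force, the opening and the grip force at its end, in the units of the state.
- ctrl.read_state(): the state, without advancing time (a new reading comes with each control period).
- ctrl.get_image(name): name is "scene" or "top"; returns a dict with "img" (400x640x3 uint8, red, green, blue), "intrinsics" (3x3 intrinsics, pixels), "extrinsics" (4x4, takes a point from camera to world coordinates). Camera axes: x right, y up, looking along -z (the intrinsics and any distortion apply to the point x, -y, -z); pixel columns grow to the right and rows downward; lengths in mm; the calibration is good to about 2 mm. A picture is of the moment at which its call begins. There is no depth.
- ctrl.finish_job(): hands the job in; it is judged then, once.
Trained networks look in the newest picture that a camera, given by its name, has taken for a name from the list of things; names that differ only in an ending like _2 or _b are one class to them, and where a whole thing is asked for, a point or a joint stands for the part that bears it (a point fixed in the world has none). Each returns a list of dicts, best first, with "confidence" (0 to 1); they miss things now and then, are a little off and sometimes report something else, mostly with a low value. They report only what shows in the picture. A call takes as long as a camera call.
- ctrl.find_in(camera, target): "position" ([row, column] in pixels, amid what is visible of it).
- ctrl.trace(camera, target): "mask" (400x640 bool, what is visible of it) and "position" ([row, column] in pixels, amid what is visible of it).
- ctrl.place_of(camera, target): "position" ([row, column] in pixels: a listed point, or the origin of a listed thing).
The state is a dict: "clock": time; "qpos": joint angles; "qd": joint speeds; "tau": joint torques, N m; "eef_pos": TCP position; "tool_rot": TCP orientation; "force": force on the tool from outside, world axes, zero at the start; "torque": the same for the moment, N m; "width": finger opening in mm; "gripper_force": force on a finger pad.
Only numpy, scipy, OpenCV 4.12 (cv2) and the standard library are available. Lean on these libraries where they do the work, as an engineer would, in place of code of your own. Each camera call takes 0.05 s, during which the arm holds its last target. There are 200 camera calls.

## Working session

There is one attempt and no reset: what is moved stays moved. The work goes in short steps, Python scripts to look and compute and a shell command to move; the robot and the scene stay as the last step left them, time stands still between calls to the robot, and variables do not carry over. Pictures are saved under pics/ and viewed, at most 10 in all, crops included, and the job is handed in when it is done.

```bash
mkdir -p pics; ls; cat > h.py <<'E'
from cell import ctrl
import numpy as np, cv2
def pix2w(im,rc,z):
    K=np.array(im["intrinsics"]);T=np.array(im["extrinsics"])
    d=np.linalg.inv(K)@np.array([rc[1],rc[0],1.]);d=np.array([d[0],-d[1],-d[2]])
    d=T[:3,:3]@d;o=T[:3,3];return o+d*(z-o[2])/d[2]
def w2pix(im,p):
    K=np.array(im["intrinsics"]);T=np.array(im["extrinsics"])
    c=T[:3,:3].T@(np.array(p)-T[:3,3]);c=K@np.array([c[0],-c[1],-c[2]]);return c[1]/c[2],c[0]/c[2]
def save(im,n):cv2.imwrite("pics/"+n,im["img"][:,:,::-1])
E
python3 - <<'E'
from h import *
np.set_printoptions(precision=1,suppress=True)
for c in("top","scene"):
    im=ctrl.get_image(c);save(im,c+"0.png");print(c,{k:np.array(v).tolist() for k,v in im.items() if k not in("img","intrinsics")})
    zs={"square_pot":0,"oblong_pot":0,"long_driver":0,"long_driver_butt":12,"short_driver":0,"short_driver_butt":12,"long_nose_pliers":0,"long_nose_pliers_butt":6,"combination_pliers":0,"combination_pliers_butt":6,"flux_tin":0,"solder_reel":0}
    for n,z in zs.items():
        for r in ctrl.place_of(c,n)[:2]:
            print(n,np.array(r["position"]),round(r["confidence"],2),pix2w(im,r["position"],z))
print(ctrl.read_state())
E
```

```text
pics
top {'extrinsics': [[-0.09758512649971868, 0.9705104147508564, -0.2204238597478836, 391.0953406130384], [-0.9952266360534217, -0.0953934308498044, 0.020592140260149192, -50.14676709524794], [-0.0010421016380215288, 0.22138118305498403, 0.9751867953440262, 899.9930005296113], [0.0, 0.0, 0.0, 1.0]]}
square_pot [185.8 216.2] 0.86 [654. 176.   0.]
oblong_pot [199.8 274.7] 0.92 [605.8  38.4   0. ]
oblong_pot [159.3 370.6] 0.15 [ 684.1 -202.     0. ]
long_driver [222.2 387.2] 0.55 [ 526.  -221.2    0. ]
long_driver_butt [229.1 347.4] 0.94 [ 517.2 -125.1   12. ]
short_driver [192.4 407. ] 0.91 [ 593.  -278.2    0. ]
short_driver_butt [193.6 372.5] 0.97 [ 595.4 -193.7   12. ]
long_nose_pliers [158.9 370.1] 0.82 [ 685.3 -200.9    0. ]
combination_pliers [256.9 428. ] 0.55 [ 436.5 -303.8    0. ]
combination_pliers_butt [252.5 401.4] 0.8 [ 452.1 -242.9    6. ]
flux_tin [264.2 320.2] 0.85 [444.2 -54.7   0. ]
solder_reel [267.9 253. ] 0.7 [450.9  99.4   0. ]
scene {'extrinsics': [[-0.6047603183369442, -0.6602758168880648, 0.4453097831822209, 938.5583537765167], [0.7962797942687984, -0.511321
[... 687 characters left out ...]
679.3 -133.8    6. ]
combination_pliers [133.9 277. ] 0.54 [ 439.3 -303.4    0. ]
combination_pliers_butt [143.1 289.1] 0.66 [ 448.9 -251.6    6. ]
combination_pliers_butt [243.5 339.2] 0.34 [610.8  30.1   6. ]
flux_tin [180.5 346.4] 0.83 [453.1 -60.3   0. ]
solder_reel [214.8 402.8] 0.94 [454.1 104.    0. ]
{'clock': 1.3, 'qpos': array([ 1.2,  0.6,  0. ,  1.5, -0. ,  1. , -0. ]), 'qd': array([-0., -0.,  0., -0., -0., -0.,  0.]), 'tau': array([ -0. , -56.3,   1.2, -19.4,   0. ,   0. ,  -0. ]), 'eef_pos': array([ 165.1, -628.7,  231.3]), 'tool_rot': array([-3.1, -0. ,  0.3]), 'force': array([ 1. , -0.3,  0. ]), 'torque': array([-0., -0., -0.]), 'gripper_force': 0.0, 'width': 85.1180357326736}
```

View pics/top0.png

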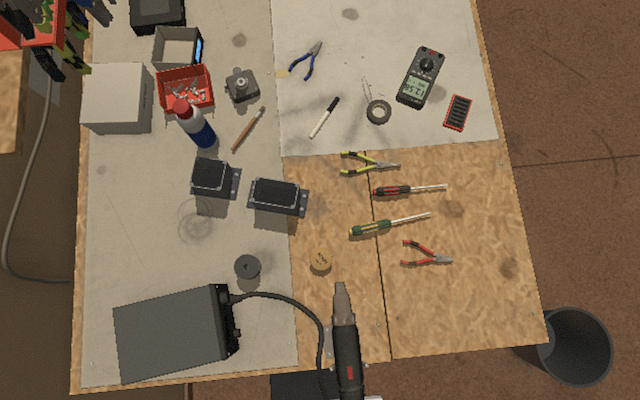

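View pics/scene0.png

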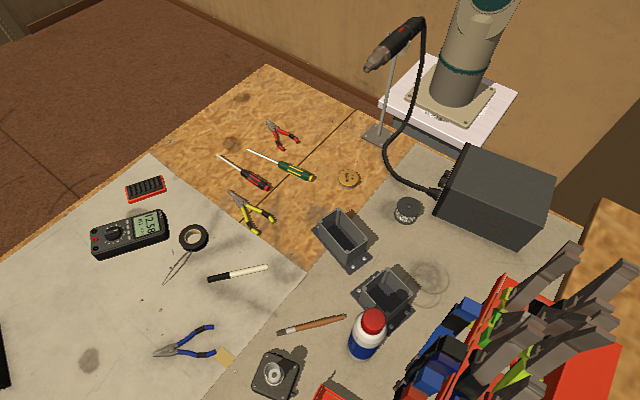

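The top view shows the yellow long-nose pliers at (162,370), the red driver at (190,410), the green driver at (224,390) and the red pliers at (253,427). All their tips point right (−y). The pots are at (176,215) and (196,278). I'll fit the poses to the masks from both cameras.

```bash
cat > fit.py <<'E'
from h import *
from scipy.optimize import minimize
def box(x0,x1,y0,y1,z0,z1):return np.array([[x,y,z] for x in(x0,x1) for y in(y0,y1) for z in(z0,z1)],float)
def poly(pts,z0,z1):return np.array([[x,y,z] for x,y in pts for z in(z0,z1)],float)
def driver(L,r,b):return [box(-L,0,-r,r,12-r*.7,12+r*.7),box(0,L,-b,b,12-b,12+b)]
def pliers(h,w):
    P=[poly([(w,9),(w,-9),(h,3),(h,-3)],0,13)]
    for s in(1,-1):P.append(poly([(w,0),(w,s*9),(-h*.3,s*24),(-h*.3,s*14)],0,13));P.append(poly([(-h*.3,s*14),(-h*.3,s*25),(-h,s*29),(-h,s*19)],0,13))
    return P
M={"square_pot":[box(-36,36,-36,36,0,70),box(-36,36,-56,56,0,4)],"oblong_pot":[box(-30,30,-50,50,0,66),box(-30,30,-70,70,0,4)],
"long_driver":driver(100,11,3),"short_driver":driver(90,10.5,4),"long_nose_pliers":pliers(73,10),"combination_pliers":pliers(59,13)}
def render(im,P,q):
    m=np.zeros((400,640),np.uint8);c,s=np.cos(q[2]),np.sin(q[2])
    for p in P:
        w=np.c_[c*p[:,0]-s*p[:,1]+q[0],s*p[:,0]+c*p[:,1]+q[1],p[:,2]]
        px=np.array([w2pix(im,a)[::-1] for a in w])
        cv2.fillConvexPoly(m,cv2.convexHull(np.round(px*8).astype(np.int32)),255,shift=3,lineType=cv2.LINE_AA)
    return m/255.
def fit(n,q0,cams,verbose=1):
    D=[]
    for c in cams:
        im=ctrl.get_image(c);r=ctrl.trace(c,n)
        r=[a for a in r if np.hypot(*(pix2w(im,a["position"],5)[:2]-q0[:2]))<60]
        if r:D.append((im,cv2.GaussianBlur(r[0]["mask"].astype(float),(0,0),1.2)))
    def cost(q):return sum(((cv2.GaussianBlur(render(i,M[n],q),(0,0),1.2)-m)**2).sum()/m.sum() for i,m in D)
    q=min((minimize(cost,np.array(q0)+[0,0,dy],method="Nelder-Mead",options=dict(initial_simplex=np.array(q0)+[0,0,dy]+np.array([[0,0,0],[12,0,0],[0,12,0],[0,0,.2]]))) for dy in(-.2,.2)),key=lambda r:r.fun)
    print(n,len(D),q.x.round(2),round(q.fun,3));return q.x
E
python3 - <<'E'
from fit import *
for n,q in {"square_pot":(660,178,0),"oblong_pot":(607,34,0),"long_driver":(522,-221,-1.6),"short_driver":(592,-281,-1.6),"long_nose_pliers":(677,-200,-1.6),"combination_pliers":(438,-303,-1.6)}.items():
    for cams in(("top",),("scene",),("top","scene")):fit(n,q,cams)
E
```

```text
square_pot 1 [ 6.6320e+02  1.7511e+02 -2.1000e-01] 0.006
square_pot 1 [ 6.6294e+02  1.7628e+02 -1.9000e-01] 0.098
square_pot 2 [ 6.6288e+02  1.7601e+02 -1.9000e-01] 0.115
oblong_pot 1 [ 6.0563e+02  3.0480e+01 -2.8000e-01] 0.012
oblong_pot 1 [ 6.073e+02  3.174e+01 -2.600e-01] 0.016
oblong_pot 1 [ 6.0757e+02  3.0070e+01 -2.6000e-01] 0.012
long_driver 1 [ 524.16 -226.34   -1.4 ] 0.458
long_driver 1 [ 521.72 -223.09   -1.43] 0.153
long_driver 2 [ 522.12 -224.11   -1.43] 0.388
short_driver 1 [ 598.41 -283.1    -1.56] 0.285
short_driver 1 [ 597.97 -283.82   -1.57] 0.33
short_driver 2 [ 598.73 -282.79   -1.57] 0.668
long_nose_pliers 1 [ 670.43 -200.62   -1.74] 0.296
long_nose_pliers 1 [ 669.88 -198.98   -1.73] 0.361
long_nose_pliers 2 [ 670.69 -198.91   -1.72] 0.419
combination_pliers 1 [ 438.52 -302.3    -1.83] 0.092
combination_pliers 1 [ 438.29 -301.02   -1.85] 0.123
combination_pliers 2 [ 438.49 -303.25   -1.82] 0.42
```

```bash
cat > go.py <<'E'
import sys
from h import *
def rel(x,y,z,yaw=None,along=None):
    s=ctrl.read_state();p=s["eef_pos"];w=s["tool_rot"][2] if yaw is None else yaw
    d=np.array([x,y,z])-p
    a=np.array([d[0]*np.cos(w)+d[1]*np.sin(w),d[0]*np.sin(w)-d[1]*np.cos(w),-d[2]])/25
    print("pose",p.round(1),np.round(s["tool_rot"],3),"units",a.round(2),"maxrows",abs(a).max().round(1),"w",s["width"].round(1),"q",s["qpos"].round(2),"t",s["clock"])
if __name__=="__main__":rel(*map(float,sys.argv[1:]))
E
python3 -m crank '[[[0,0,0,-1],[0,0,0,-1],[0,0,0,-1],[0,0,0,-1],[0,0,0,-1],[0,0,0,-1],[0,0,0,-1],[0,0,0,-1],[0,0,0,-1],[0,0,0,-1],[0,0,0,-1],[0,0,0,-1]]]' 0
python3 -m crank '[[[0,0,0,-1],[0,0,0,-1],[0,0,0,-1],[0,0,0,-1],[0,0,0,-1],[0,0,0,-0.6],[0,0,0,0]]]'
python3 go.py 533.2 -302.7 60
```

```text
clock: 4.7
eef_pos: [165.0, -628.7, 231.3]
tool_rot: [-3.142, 0.0, 1.221]
force: [0.6, -0.0, 0.4]
width: 42.5
gripper_force: 0.0
clock: 5.28
eef_pos: [164.9, -628.8, 231.3]
tool_rot: [3.141, -0.0, 1.666]
force: [0.1, 0.8, -0.0]
width: 43.0
gripper_force: 0.0Traceback (most recent call last):
  File "go.py", line 8, in <module>
    if __name__=="__main__":rel(*map(float,sys.argv[1:]))
                            ~~~^^^^^^^^^^^^^^^^^^^^^^^^^^
  File "go.py", line 7, in rel
    print("pose",p.round(1),np.round(s["tool_rot"],3),"units",a.round(2),"maxrows",abs(a).max().round(1),"w",s["width"].round(1),"q",s["qpos"].round(2),"t",s["clock"])
                                                                                                             ^^^^^^^^^^^^^^^^
AttributeError: 'float' object has no attribute 'round'
```

```bash
sed -i 's/s\["width"\].round(1)/round(s["width"],1)/' go.py
python3 -m crank '[[[0,0,0,-0.6],[0.6,1,0,0],[0.65,1,0,0],[0.65,1,0,0],[0.65,1,0,0],[0.65,1,0,0],[0.65,1,0,0],[0.65,1,0,0],[0.65,1,0.5,0],[0.65,1,0.5,0],[0.65,1,0.5,0],[0.65,1,0.5,0]]]'
python3 -m crank '[[[0.65,1,0.5,0],[0.65,1,0.5,0],[0.65,1,0.5,0],[0.65,1,0.5,0],[0.65,1,0.5,0],[0.65,0.4,0.5,0],[0.4,0,0.5,0],[0,0,0.5,0],[0,0,0.5,0],[0,0,0.3,0],[0,0,0,0]]]'
python3 go.py 533.2 -302.7 3
```

```text
clock: 6.28
eef_pos: [413.2, -413.3, 181.1]
tool_rot: [3.141, 0.001, 1.711]
force: [0.4, -1.4, 0.1]
width: 42.4
gripper_force: 0.0
clock: 7.2
eef_pos: [528.9, -289.9, 59.4]
tool_rot: [-3.139, -0.001, 1.71]
force: [-1.0, -0.2, 0.9]
width: 42.7
gripper_force: 0.0
pose [ 528.9 -289.9   59.4] [-3.139e+00 -1.000e-03  1.710e+00] units [-0.53  0.1   2.26] maxrows 2.3 w 42.7 q [ 0.61  0.8  -0.26  1.78  0.33  0.61  0.3 ] t 7.2
```

```bash
python3 -m crank '[[[-0.5,0.1,0.4,0],[0,0,0.6,0],[0,0,0.6,0],[0,0,0.5,0],[0,0,0.15,0],[0,0,0,0],[0,0,0,0]]]'
python3 -m crank '[[[0,0,0,0],[0,0,0,0],[0,0,0,0],[0,0,0,0],[0,0,0,0],[0,0,0,0],[0,0,0,0]]]' 1
python3 -m crank '[[[0,0,-0.5,0],[0,0,-0.5,0],[0,0,-0.5,0],[0,0,-0.5,0],[0,0,-0.5,0],[0,0,-0.5,0],[0,0,0,0],[0,0,0,0]]]'
python3 - <<'E'
from h import *
im=ctrl.get_image("scene");save(im,"s1.png")
c=im["img"][60:260,180:430];cv2.imwrite("pics/s1c.png",cv2.resize(c,None,fx=3,fy=3)[:,:,::-1])
E
```

```text
clock: 7.78
eef_pos: [535.2, -301.1, 5.2]
tool_rot: [3.141, 0.0, 1.712]
force: [-0.1, 0.4, 0.6]
width: 42.4
gripper_force: 0.0
clock: 8.37
eef_pos: [535.2, -300.8, 5.3]
tool_rot: [3.141, 0.001, 1.713]
force: [1.0, -1.2, 1.0]
width: 2.7
gripper_force: 58.8
clock: 9.03
eef_pos: [535.5, -301.0, 81.3]
tool_rot: [3.14, 0.001, 1.713]
force: [-0.3, -0.5, 0.3]
width: 2.8
gripper_force: 58.8
```

View pics/s1c.png

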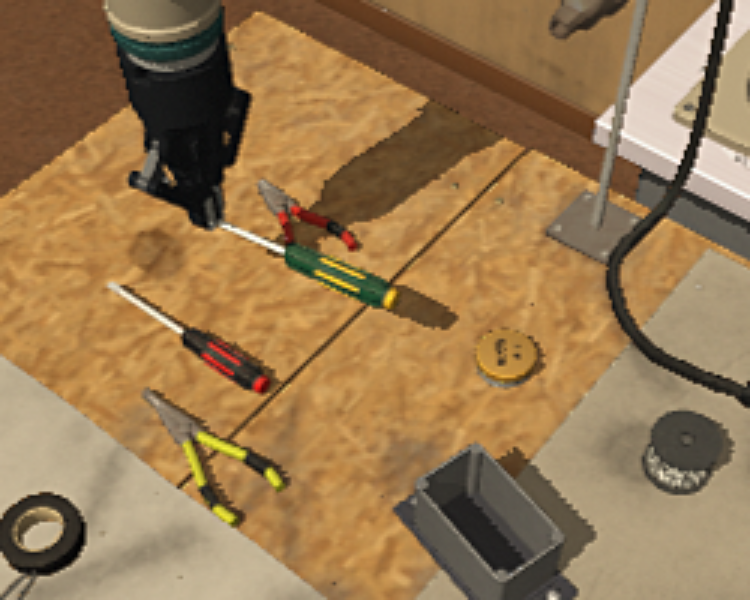

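```bash
cat > butt.py <<'E'
import sys
from h import *
# triangulate butt from two cameras
def butt(n):
    rays=[]
    for c in("top","scene"):
        im=ctrl.get_image(c);r=ctrl.place_of(c,n)
        for a in r[:2]:
            p=pix2w(im,a["position"],0);o=np.array(im["extrinsics"])[:3,3];d=(p-o)/np.linalg.norm(p-o)
            print(c,np.round(a["position"]),round(a["confidence"],2));rays.append((c,o,d))
    for c,o,d in rays:
        for c2,o2,d2 in rays:
            if c=="top" and c2=="scene":
                A=np.c_[d,-d2];s=np.linalg.lstsq(A,o2-o,rcond=None)[0];a,b=o+d*s[0],o2+d2*s[1]
                print("pt",((a+b)/2).round(0),"gap",np.linalg.norm(a-b).round(1))
    s=ctrl.read_state();print("eef",s["eef_pos"].round(0),"w",round(s["width"],1),"F",s["force"].round(1),"t",s["clock"])
if __name__=="__main__":butt(sys.argv[1])
E
python3 butt.py long_driver_butt
```

```text
top [228. 349.] 0.95
scene [159. 314.] 0.59
pt [ 508. -121.   90.] gap 2.4
eef [ 534. -300.   79.] w 3.0 F [-0.3 -0.2 -1.5] t 9.2833
```

```bash
python3 -m crank '[[[0,0,0,1],[0,0,0,1],[0,0,0,1],[0,0,0,1],[0,0,0,1],[0,0,0,0.1],[0,0,0,0]]]'
python3 go.py 545 -201 41
```

```text
clock: 9.87
eef_pos: [534.7, -300.3, 79.5]
tool_rot: [-3.141, 0.0, 1.307]
force: [0.8, -0.5, -1.2]
width: 3.1
gripper_force: 58.8
pose [ 534.7 -300.3   79.5] [-3.141  0.     1.307] units [ 3.94 -0.64  1.54] maxrows 3.9 w 3.1 q [ 0.57  0.77 -0.17  1.74  0.2   0.64  0.03] t 9.8667
```

```bash
python3 -m crank '[[[0.6,-0.2,0.3,0],[0.8,-0.2,0.4,0],[0.8,-0.2,0.4,0],[0.8,0,0.4,0],[0.7,0,0,0],[0.2,0,0,0],[0,0,0,0]]]'
python3 -m crank '[[[0.2,0,0,0],[0.2,0,0,0],[0.1,0,0,0],[0,0,0,0]]]'
python3 butt.py long_driver_butt
```

```text
clock: 10.45
eef_pos: [546.8, -200.5, 42.4]
tool_rot: [-3.141, -0.001, 1.309]
force: [0.3, 0.2, -0.9]
width: 2.6
gripper_force: 58.8
clock: 10.78
eef_pos: [549.6, -190.4, 42.8]
tool_rot: [3.141, -0.0, 1.305]
force: [-1.1, -0.3, -1.2]
width: 2.5
gripper_force: 58.8
top [194. 297.] 0.65
scene [218. 327.] 0.69
pt [600. -16.  56.] gap 3.4
eef [ 549. -191.   43.] w 2.9 F [-0.2 -0.3 -0.8] t 10.9833
```

```bash
python3 -m crank '[[[0.15,0,0,0],[0.1,0,0,0],[0,0,0,0]]]'
python3 -m crank '[[[0.1,0,0,0],[0.05,0,0,0],[0,0,0,0]]]'
```

```text
clock: 11.23
eef_pos: [551.3, -183.5, 42.6]
tool_rot: [3.142, -0.001, 1.306]
force: [0.1, 0.8, -0.1]
width: 2.4
gripper_force: 58.8
clock: 11.48
eef_pos: [551.1, -182.9, 42.5]
tool_rot: [-3.141, 0.003, 1.303]
force: [-1.4, -4.7, -0.2]
width: 2.6
gripper_force: 58.8
```

```bash
python3 -m crank '[[[0.2,0,0,0],[0.1,0,0,0],[0,0,0,0]]]'
python3 -m crank '[[[0,0,-0.2,0],[0.05,0,-0.2,0],[0.05,0,-0.2,0],[0,0,0,0]]]'
python3 butt.py long_driver_butt
```

```text
clock: 11.73
eef_pos: [550.6, -182.6, 42.5]
tool_rot: [-3.139, 0.011, 1.299]
force: [-5.8, -16.4, -0.3]
width: 2.8
gripper_force: 58.8
clock: 12.07
eef_pos: [551.8, -181.0, 58.3]
tool_rot: [-3.141, 0.011, 1.298]
force: [-4.5, -17.7, -0.4]
width: 3.1
gripper_force: 58.6
top [195. 293.] 0.85
scene [219. 328.] 0.93
pt [600. -10.  57.] gap 1.6
eef [ 552. -181.   58.] w 3.0 F [ -4.5 -17.6  -0.8] t 12.2667
```

```bash
python3 -m crank '[[[0.05,0,-0.35,0],[0.05,0,-0.35,0],[0.1,0,-0.35,0],[0.1,0,-0.35,0],[0.1,0,-0.35,0],[0,0,0,0]]]'
python3 butt.py long_driver_butt
```

```text
clock: 12.77
eef_pos: [559.1, -159.9, 103.5]
tool_rot: [3.138, -0.001, 1.307]
force: [0.2, -0.1, -1.6]
width: 1.6
gripper_force: 59.0
top [205. 306.] 0.69
scene [214. 329.] 0.76
pt [577. -30.  30.] gap 10.2
eef [ 557. -161.  101.] w 1.5 F [-0.6  0.1 -0.5] t 12.9667
```

```bash
python3 - <<'E'
from h import *
im=ctrl.get_image("scene")
c=im["img"][60:280,200:420];cv2.imwrite("pics/s2c.png",cv2.resize(c,None,fx=2.5,fy=2.5)[:,:,::-1])
E
```

```text
(no output)
```

View pics/s2c.png

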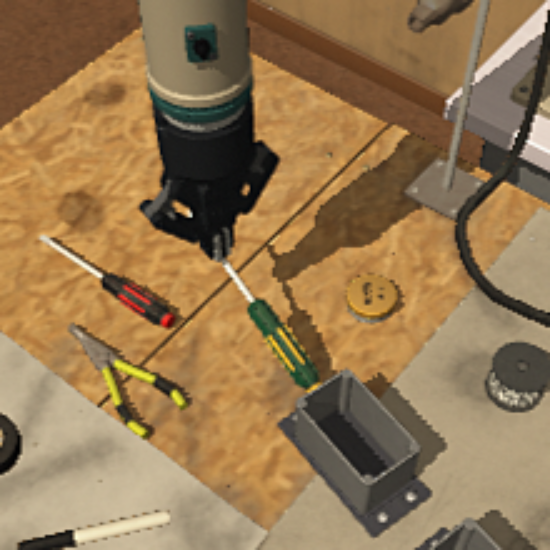

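```bash
python3 -m crank '[[[0.3,0,-0.2,0],[0.4,0,-0.3,0],[0.4,0,-0.3,0],[0.4,0,-0.3,0],[0.4,0,-0.3,0],[0.3,0,-0.3,0],[0,0,0,0]]]'
python3 butt.py long_driver_butt
```

```text
clock: 13.6
eef_pos: [573.9, -105.4, 146.0]
tool_rot: [3.138, -0.002, 1.308]
force: [0.9, 0.4, 1.0]
width: 0.1
gripper_force: 0.0
top [202. 300.] 0.76
top [266. 252.] 0.26
scene [218. 328.] 0.93
pt [586. -21.  33.] gap 2.1
pt [512.  35.   8.] gap 175.4
eef [ 571. -109.  144.] w 0.4 F [-0.8 -0.1 -0.3] t 13.8
```

```bash
python3 - <<'E'
from h import *
im=ctrl.get_image("scene")
c=im["img"][60:280,200:420];cv2.imwrite("pics/s3c.png",cv2.resize(c,None,fx=2.5,fy=2.5)[:,:,::-1])
E
```

```text
(no output)
```

View pics/s3c.png

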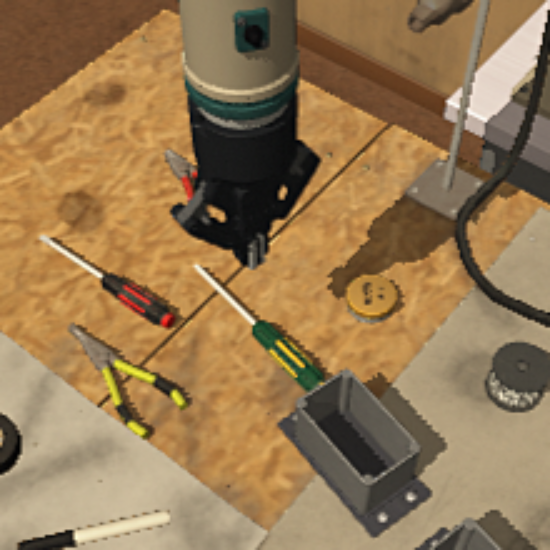

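The picture shows the driver slipped out of the fingertips. It now lies with its butt at the oblong pot (crop 320,385), tip at (200,268). New plan: grip the handle 35 mm from the butt, lower it into the pot and let the −y rim tilt it up.

```bash
python3 - <<'E'
from fit import *
import go
q=fit("long_driver",(563,-120,-1.83),("top","scene"))
g=q[:2]-65*np.array([np.cos(q[2]),np.sin(q[2])]);print("grasp",g)
go.rel(g[0],g[1],50)
E
```

```text
long_driver 2 [ 545.82 -119.6    -1.83] 1.348
grasp [562.3574475  -56.73669431]
pose [ 571.4 -109.   143.5] [-3.141  0.     1.304] units [ 1.92 -0.9   3.74] maxrows 3.7 w 0.1 q [ 0.23  0.64 -0.15  1.79  0.13  0.71 -0.25] t 14.05
```

```bash
python3 -m crank '[[[-1,0,-0.5,0],[-1,0,-0.5,0],[-1,0,-0.5,0],[-1,0,0,0],[-1,0,0,0],[-0.5,0,0,0],[0,0,0,0]]]' 0
python3 - <<'E'
from fit import *
np.set_printoptions(precision=1,suppress=True)
im=ctrl.get_image("scene")
for zb in(12,20,30):print(zb,pix2w(im,(217,328),zb),"tip",pix2w(im,(167,280),12))
for c in("top","scene"):fit("long_driver",(570,-120,-1.83),(c,))
import butt;butt.butt("long_driver_butt");butt.butt("long_driver")
im=ctrl.get_image("top");c=im["img"][150:300,220:440];cv2.imwrite("pics/t4c.png",cv2.resize(c,None,fx=3.5,fy=3.5)[:,:,::-1])
E
```

```text
clock: 14.63
eef_pos: [533.9, -245.3, 181.0]
tool_rot: [-3.141, 0.002, 1.299]
force: [-0.2, -0.1, -0.4]
width: 42.5
gripper_force: 0.0
12 [573.7 -28.9  12. ] tip [ 529.4 -213.6   12. ]
20 [577.7 -26.3  20. ] tip [ 529.4 -213.6   12. ]
30 [582.7 -22.9  30. ] tip [ 529.4 -213.6   12. ]
long_driver 1 [ 544.9 -125.5   -1.8] 0.115
long_driver 1 [ 542.2 -132.5   -1.8] 0.21
top [211. 303.] 0.79
scene [216. 332.] 0.73
pt [568. -24.  12.] gap 4.8
eef [ 536. -240.  181.] w 42.9 F [ 0.5  0.2 -0.6] t 15.0833
top [222. 344.] 0.98
top [248. 398.] 0.6
scene [187. 308.] 0.64
pt [ 534. -119.   12.] gap 0.6
pt [ 459. -229. -140.] gap 81.0
eef [ 536. -241.  181.] w 42.6 F [1.1 0.3 0. ] t 15.2833
```

View pics/t4c.png

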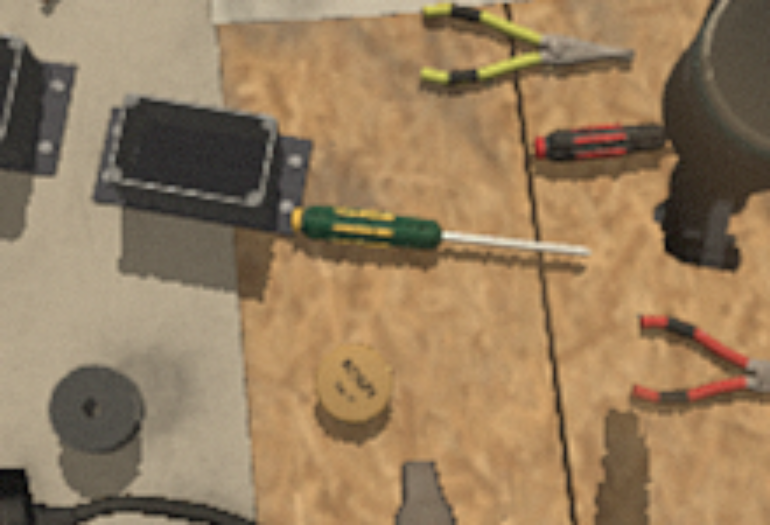

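```bash
python3 -m crank '[[[0,0,0,-0.6],[0.6,-0.1,0.5,0],[0.9,-0.1,0.8,0],[0.9,-0.1,0.8,0],[0.9,-0.1,0.8,0],[0.9,-0.1,0.8,0],[0.9,-0.1,0.8,0],[0.9,0,0.8,0],[0.7,0,0.6,0],[0.4,0,0.4,0],[0,0,0,0],[0,0,0,0]]]'
python3 go.py 559.5 -64 1.5
```

```text
clock: 16.33
eef_pos: [559.2, -65.0, 23.7]
tool_rot: [-3.141, 0.001, 1.353]
force: [0.8, -0.3, 0.3]
width: 42.7
gripper_force: 0.0
pose [559.2 -65.   23.7] [-3.141e+00  1.000e-03  1.353e+00] units [0.04 0.   0.89] maxrows 0.9 w 42.7 q [ 0.13  0.81 -0.09  1.9   0.16  0.43 -0.31] t 16.3333
```

```bash
python3 -m crank '[[[0,0,0.5,0],[0,0,0.4,0],[0,0,0,0],[0,0,0,0]]]'
python3 -m crank '[[[0,0,0,0],[0,0,0,0],[0,0,0,0],[0,0,0,0],[0,0,0,0]]]' 1
python3 -m crank '[[[0,0,-0.6,-0.2],[0,0,-0.8,0],[0,0,-1,0],[0,0,-1,0],[0,0,-1,0],[0,0,-0.6,0],[0,0,0,0]]]'
python3 go.py 662 171 118;python3 butt.py long_driver_butt
```

```text
clock: 16.67
eef_pos: [558.6, -65.7, 0.8]
tool_rot: [-3.14, 0.001, 1.351]
force: [-0.5, 0.4, -0.5]
width: 42.8
gripper_force: 0.0
clock: 17.08
eef_pos: [559.6, -65.0, 1.8]
tool_rot: [3.141, 0.0, 1.353]
force: [-1.2, -0.6, 3.3]
width: 20.8
gripper_force: 58.8
clock: 17.67
eef_pos: [561.7, -64.5, 129.6]
tool_rot: [3.135, -0.001, 1.369]
force: [1.4, -0.0, -0.4]
width: 21.3
gripper_force: 58.8
pose [561.7 -64.5 129.6] [ 3.135e+00 -1.000e-03  1.369e+00] units [10.03  2.04  0.46] maxrows 10.0 w 21.3 q [ 0.16  0.64 -0.14  1.86  0.14  0.65 -0.27] t 17.6667
scene [182. 332.] 0.57
eef [558. -64. 125.] w 21.1 F [ 0.2  0.2 -0.1] t 17.8667
```

```bash
python3 -m crank '[[[0.5,0.1,0,0],[1,0.2,0,0],[1,0.2,0,0],[1,0.2,0,0],[1,0.2,0,0],[1,0.2,0,0],[1,0.2,0,0],[1,0.2,0,0],[1,0.2,0,0],[1,0.2,0,0],[0.5,0.1,0.2,0],[0,0,0.2,0]]]'
python3 -m crank '[[[0,0,0,0],[0,0,0,0]]]'
python3 butt.py long_driver_butt;python3 go.py 662 171 90;python3 - <<'E'
from fit import *
for p in((663,176,70),):pass
E
```

```text
clock: 18.87
eef_pos: [658.3, 176.2, 114.9]
tool_rot: [-3.141, -0.003, 1.374]
force: [-0.2, 1.1, -1.5]
width: 21.2
gripper_force: 58.8
clock: 19.03
eef_pos: [657.3, 168.1, 114.8]
tool_rot: [-3.139, 0.003, 1.367]
force: [0.3, -1.6, -0.6]
width: 21.5
gripper_force: 58.8
scene [292. 408.] 0.72
eef [659. 169. 117.] w 21.4 F [ 0.3 -0.1 -1.3] t 19.2333
pose [658.5 168.6 116.6] [3.141e+00 1.000e-03 1.367e+00] units [0.12 0.12 1.06] maxrows 1.1 w 21.4 q [-0.23  0.8  -0.11  1.52  0.1   0.83 -0.58] t 19.2333
```

```bash
python3 -m crank '[[[0.1,0.12,0.3,0],[0,0,0.5,0],[0,0,0.5,0],[0,0,0.4,0],[0,0,0.2,0],[0,0,0.2,0],[0,0,0,0]]]'
python3 -c "
from h import *
im=ctrl.get_image('scene');print(w2pix(im,(668,205,127)))"
python3 -m crank '[[[0,0,0.2,0],[0,0,0.2,0],[0,0,0.2,0],[0,0,0,0]]]'
python3 butt.py long_driver_butt;
```

```text
clock: 19.82
eef_pos: [661.9, 175.2, 64.1]
tool_rot: [-3.141, -0.004, 1.37]
force: [-2.2, 4.4, 8.5]
width: 21.4
gripper_force: 61.9
(np.float64(290.2778358173113), np.float64(405.7090243369777))
clock: 20.2
eef_pos: [662.5, 177.2, 50.2]
tool_rot: [3.14, -0.006, 1.371]
force: [-2.2, 6.7, 13.1]
width: 21.6
gripper_force: 68.2
top [175. 197.] 0.81
scene [306. 400.] 0.79
pt [669. 208.  51.] gap 5.3
eef [663. 177.  50.] w 21.2 F [-2.   7.6 10.2] t 20.4
```

```bash
python3 -m crank '[[[-0.1,0,0.2,0],[0,0,0.2,0],[0,0,0.2,0],[0,0,0.2,0],[0,0,0,0]]]'
python3 butt.py long_driver_butt; python3 butt.py long_driver
python3 - <<'E'
from h import *
im=ctrl.get_image("scene")
c=im["img"][180:380,280:500];cv2.imwrite("pics/s5c.png",cv2.resize(c,None,fx=2.5,fy=2.5)[:,:,::-1])
E
```

```text
clock: 20.82
eef_pos: [664.6, 176.9, 30.4]
tool_rot: [3.135, -0.011, 1.372]
force: [5.9, 11.0, 1.0]
width: 21.5
gripper_force: 80.4
scene [305. 392.] 0.75
eef [665. 177.  30.] w 21.2 F [ 5.7 11.   1.8] t 21.0167
top [175. 220.] 0.56
scene [266. 380.] 0.8
pt [646. 141. 104.] gap 3.5
eef [665. 177.  30.] w 20.8 F [ 5.9 12.1  1.5] t 21.2167
```

View pics/s5c.png

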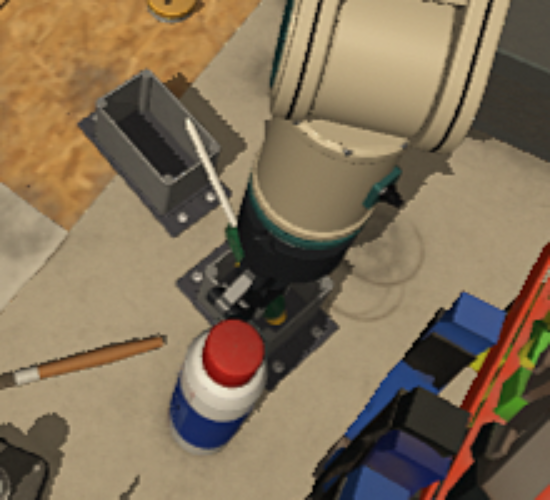

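```bash
python3 -m crank '[[[0,0,0,0],[0,0,0,0],[0,0,0,0],[0,0,0,0]]]' 0.3
python3 -m crank '[[[0.1,0,-0.4,0],[0.1,0,-0.6,0],[0.1,0,-0.8,0],[0.1,0,-1,0],[0,0,-1,0],[0,0,-1,0],[0,0,-1,0],[0,0,-1,0],[0,0,-1,0],[0,0,0,0]]]'
python3 butt.py long_driver_butt; python3 butt.py long_driver
```

```text
clock: 21.6
eef_pos: [663.4, 172.3, 29.6]
tool_rot: [3.138, -0.005, 1.369]
force: [2.8, 4.8, 5.1]
width: 29.6
gripper_force: 3.0
clock: 22.43
eef_pos: [665.8, 179.9, 229.2]
tool_rot: [3.134, -0.003, 1.368]
force: [0.7, -0.2, 0.1]
width: 30.0
gripper_force: 0.0
top [178. 206.] 0.59
scene [306. 390.] 0.96
pt [670. 194.  21.] gap 1.8
eef [662. 179. 222.] w 29.6 F [ 0.6  0.  -0.7] t 22.6333
top [174. 214.] 0.73
scene [267. 382.] 0.95
pt [648. 149. 114.] gap 3.0
eef [663. 179. 222.] w 29.8 F [-0.9  0.4 -0.1] t 22.8333
```

```bash
python3 -m crank '[[[0,0,0,-1],[0,0,0,-1],[0,0,0,-0.5],[-0.6,-0.3,0,0],[-1,-0.3,0,0],[-1,-0.3,0,0],[-1,-0.3,0,0],[-1,-0.3,0,0],[-1,-0.3,0,0],[-1,-0.3,0,0],[-1,-0.3,0,0],[-1,-0.2,0,0]]]' 0
python3 -m crank '[[[-1,0,0.5,0],[-1,0,0.8,0],[-1,0,1,0],[-1,0,1,0],[-1,0,1,0],[-1,0,1,0],[-0.9,0,1,0],[-0.5,0,0.7,0],[0,0,0.5,0],[0,0,0,0]]]'
python3 go.py 598.3 -221.3 1.5
python3 - <<'E'
from fit import *
np.set_printoptions(precision=2,suppress=True)
fit("short_driver",(598,-283,-1.57),("top","scene"))
E
```

```text
clock: 23.83
eef_pos: [596.8, -36.6, 223.3]
tool_rot: [-3.14, 0.0, 1.569]
force: [0.6, 0.1, -0.5]
width: 42.8
gripper_force: 0.0
clock: 24.67
eef_pos: [595.1, -220.0, 33.0]
tool_rot: [-3.136, -0.002, 1.567]
force: [0.8, 1.3, -0.7]
width: 42.8
gripper_force: 0.0
pose [ 595.1 -220.    33. ] [-3.136e+00 -2.000e-03  1.567e+00] units [-0.05  0.13  1.26] maxrows 1.3 w 42.8 q [ 0.4   0.86 -0.15  1.69  0.19  0.61  0.14] t 24.6667
short_driver 0 [ 598.   -283.     -1.77] 0.0
```

```bash
python3 -m crank '[[[-0.05,0.13,0.5,0],[0,0,0.5,0],[0,0,0.26,0],[0,0,0,0],[0,0,0,0]]]'
python3 -m crank '[[[0,0,0,0],[0,0,0,0],[0,0,0,0],[0,0,0,0],[0,0,0,0]]]' 1
python3 -m crank '[[[0,0,-0.6,0],[0,0,-0.8,0],[0,0,-1,-1],[0,0,-1,-1],[0,0,-1,-1],[0,0,-0.6,-1],[0,0,0,-1],[0,0,0,-1],[0,0,0,-1],[0,0,0,-1],[0,0,0,-1],[0,0,0,-1]]]'
python3 -m crank '[[[0,0,0,-1],[0,0,0,-1],[0,0,0,-1],[0,0,0,-1],[0,0,0,-1],[0,0,0,-1],[0,0,0,-0.4],[0,0,0,0]]]'
python3 butt.py short_driver_butt;python3 go.py 611.8 29.7 110
```

```text
clock: 25.28
eef_pos: [600.1, -221.3, 3.9]
tool_rot: [-3.14, -0.001, 1.569]
force: [0.0, -0.1, 0.3]
width: 42.9
gripper_force: 0.0
clock: 25.7
eef_pos: [601.2, -221.8, 5.3]
tool_rot: [3.141, 0.0, 1.569]
force: [-0.9, 0.7, 1.8]
width: 19.8
gripper_force: 58.7
clock: 26.7
eef_pos: [600.7, -221.9, 130.9]
tool_rot: [-3.141, 0.001, 2.373]
force: [-0.3, -0.5, -1.0]
width: 19.6
gripper_force: 58.7
clock: 27.37
eef_pos: [600.6, -222.1, 130.7]
tool_rot: [-3.141, 0.0, 2.881]
force: [-0.1, 0.1, -1.4]
width: 19.6
gripper_force: 58.7
top [187. 394.] 0.7
scene [145. 265.] 0.82
pt [ 573. -214.  136.] gap 13.0
eef [ 601. -222.  130.] w 19.9 F [ 0.3 -0.8 -0.3] t 27.5667
pose [ 600.8 -221.8  130.2] [-3.141  0.     2.88 ] units [2.18 9.83 0.81] maxrows 9.8 w 19.9 q [ 0.62  0.78 -0.54  1.63  0.49  0.87  1.2 ] t 27.5667
```

```bash
python3 -m crank '[[[0.2,0.5,0,0],[0.2,1,0,0],[0.2,1,0,0],[0.2,1,0,0],[0.2,1,0,0],[0.2,1,0,0],[0.2,1,0,0],[0.2,1,0,0],[0.2,1,0,0],[0.2,0.8,0,0],[0.2,0.5,0.2,0],[0,0,0.3,0]]]'
python3 -m crank '[[[0,0,0,0],[0,0,0,0]]]'
python3 go.py 611.8 29.7 80; python3 butt.py short_driver_butt
```

```text
clock: 28.57
eef_pos: [610.6, 35.8, 118.3]
tool_rot: [3.137, 0.001, 2.887]
force: [0.3, 0.1, -0.7]
width: 19.6
gripper_force: 58.7
clock: 28.73
eef_pos: [610.1, 27.9, 116.6]
tool_rot: [-3.14, -0.001, 2.88]
force: [-0.0, -0.6, -0.2]
width: 19.6
gripper_force: 58.7
pose [610.1  27.9 116.6] [-3.14e+00 -1.00e-03  2.88e+00] units [-0.05  0.09  1.46] maxrows 1.5 w 19.6 q [ 0.21  0.76 -0.5   1.72  0.49  0.79  0.78] t 28.7333
scene [210. 355.] 0.75
eef [611.  28. 117.] w 19.5 F [ 0.5 -0.1 -0.6] t 28.9333
```

```bash
python3 -m crank '[[[0,0.1,0.4,0],[0,0,0.6,0],[0,0,0.5,0],[0,0,0.3,0],[0.05,0,0.25,0],[0.05,0,0.25,0],[0.05,0,0.25,0],[0.05,0,0.2,0],[0,0,0.2,0],[0,0,0.2,0],[0,0,0,0]]]'
python3 butt.py short_driver_butt; python3 butt.py short_driver
```

```text
clock: 29.85
eef_pos: [604.8, 33.5, 39.0]
tool_rot: [-3.14, -0.003, 2.881]
force: [-6.6, 1.5, 9.4]
width: 19.8
gripper_force: 78.8
scene [235. 351.] 0.81
eef [604.  34.  39.] w 19.6 F [-7.1  0.7  8.5] t 30.05
scene [237. 325.] 0.57
eef [604.  34.  39.] w 19.6 F [-6.5  2.   7.7] t 30.25
```

```bash
python3 -m crank '[[[0,0,0.2,0],[0,0,0.2,0],[0,0,0,0]]]'
python3 - <<'E'
from h import *
im=ctrl.get_image("scene");r=ctrl.place_of("scene","short_driver")[0];print(np.round(r["position"]))
g=ctrl.read_state()["eef_pos"]+[0,0,9]
for t in range(30,90,10):
    a=np.radians(t);print(t,np.round(w2pix(im,g+62*np.array([np.cos(a)*.966,-.257*np.cos(a),np.sin(a)]))))
print(g,ctrl.read_state()["force"])
E
```

```text
clock: 30.5
eef_pos: [603.3, 34.9, 28.2]
tool_rot: [-3.141, -0.006, 2.882]
force: [-8.3, 4.5, 0.8]
width: 19.7
gripper_force: 84.8
[236. 329.]
30 [243. 325.]
40 [239. 327.]
50 [235. 331.]
60 [231. 334.]
70 [228. 338.]
80 [224. 342.]
[602.54009691  35.15956899  36.45646531] [-8.84255692  4.34008131  0.10993562]
```

```bash
python3 -m crank '[[[0,0,0,0],[0,0,0,0],[0,0,0,0],[0,0,0,0]]]' 0
python3 -m crank '[[[0,0,-0.4,0],[0,0,-0.7,0],[0,0,-1,0],[0,0,-1,0],[0,0,-1,0],[0,0,-1,0],[0,0,-1,0],[0,0,-1,0],[0,0,-1,0],[0,0,0,0]]]'
python3 butt.py short_driver_butt; python3 butt.py short_driver
python3 - <<'E'
from h import *
im=ctrl.get_image("scene")
c=im["img"][140:360,250:470];cv2.imwrite("pics/s6c.png",cv2.resize(c,None,fx=2.6,fy=2.6)[:,:,::-1])
E
```

```text
clock: 30.93
eef_pos: [607.3, 32.5, 28.5]
tool_rot: [-3.142, 0.001, 2.88]
force: [-0.1, 0.0, -0.0]
width: 42.6
gripper_force: 0.0
clock: 31.77
eef_pos: [609.8, 33.8, 237.2]
tool_rot: [3.138, 0.009, 2.88]
force: [1.0, 0.2, 0.4]
width: 42.5
gripper_force: 0.0
scene [241. 348.] 0.57
eef [606.  33. 231.] w 42.9 F [-0.3 -0.1 -0. ] t 31.9667
top [179. 216.] 0.43
scene [234. 333.] 0.64
pt [647.  92. 170.] gap 100.2
eef [606.  33. 230.] w 43.0 F [-0.6  0.3 -0.1] t 32.1667
```

View pics/s6c.png

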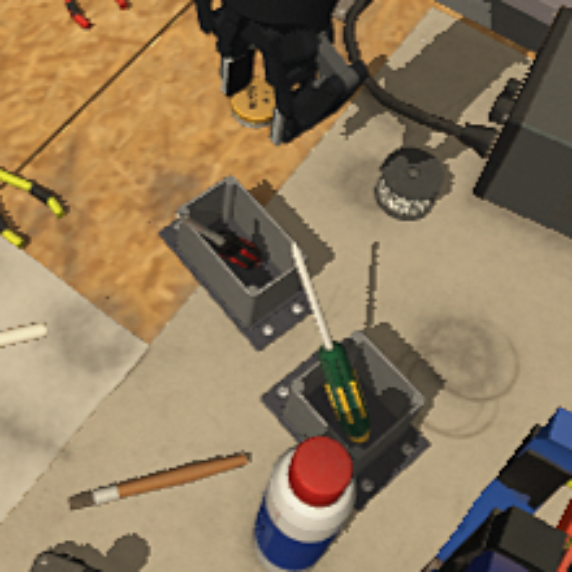

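```bash
python3 - <<'E'
from h import *
np.set_printoptions(precision=1,suppress=True)
im=ctrl.get_image("scene")
for z in(14,18):
    b=pix2w(im,(240,348),z);print("butt",b)
    for zt in range(20,200,12):
        t=pix2w(im,(222,319),zt);print(zt,t,round(np.linalg.norm(t-b)),end="; ")
    print()
r=ctrl.trace("scene","short_driver")[0]
ys,xs=np.nonzero(r["mask"]);print("mask",xs.min(),xs.max(),ys.min(),ys.max(),r["confidence"],"tipcand",ys[xs.argmin()],xs.min())
E
```

```text
butt [595.4  42.6  14. ]
20 [600.9 -34.5  20. ] 78; 32 [606.5 -30.4  32. ] 76; 44 [612.2 -26.2  44. ] 77; 56 [617.8 -22.   56. ] 80; 68 [623.4 -17.8  68. ] 86; 80 [629.1 -13.7  80. ] 93; 92 [634.7  -9.5  92. ] 102; 104 [640.3  -5.3 104. ] 111; 116 [646.   -1.2 116. ] 122; 128 [651.6   3.  128. ] 133; 140 [657.3   7.2 140. ] 145; 152 [662.9  11.4 152. ] 157; 164 [668.5  15.5 164. ] 169; 176 [674.2  19.7 176. ] 182; 188 [679.8  23.9 188. ] 194; 
butt [597.3  43.5  18. ]
20 [600.9 -34.5  20. ] 78; 32 [606.5 -30.4  32. ] 76; 44 [612.2 -26.2  44. ] 76; 56 [617.8 -22.   56. ] 79; 68 [623.4 -17.8  68. ] 83; 80 [629.1 -13.7  80. ] 90; 92 [634.7  -9.5  92. ] 98; 104 [640.3  -5.3 104. ] 108; 116 [646.   -1.2 116. ] 118; 128 [651.6   3.  128. ] 129; 140 [657.3   7.2 140. ] 141; 152 [662.9  11.4 152. ] 153; 164 [668.5  15.5 164. ] 165; 176 [674.2  19.7 176. ] 177; 188 [679.8  23.9 188. ] 190; 
mask 320 350 223 242 0.75 tipcand 223 320
```

The picture shows the long driver leaning in the square pot. The short one stands in the oblong pot with its tip at crop (180,214), which works out to about (674,20,176). I'll regrasp it 25 mm below the tip and carry it over.

```bash
python3 go.py 663 23 225
python3 -m crank '[[[-0.7,0.2,0,0],[-0.8,0.1,0,0],[-0.7,0,0.1,0],[0,0,0.5,0],[0,0,0.7,0],[0,0,0.7,0],[0,0,0.7,0],[0,0,0.5,0],[0,0,0.3,0],[0,0,0,0]]]'
python3 go.py 663 23 135
```

```text
pose [606.4  33.  230.5] [-3.141e+00 -1.000e-03  2.881e+00] units [-2.29  0.2   0.22] maxrows 2.3 w 42.9 q [ 0.25  0.62 -0.58  1.63  0.39  1.01  0.86] t 32.3167
clock: 33.15
eef_pos: [660.3, 25.9, 141.5]
tool_rot: [-3.14, -0.003, 2.881]
force: [-1.1, -1.0, 0.1]
width: 42.3
gripper_force: 0.0
pose [660.3  25.9 141.5] [-3.140e+00 -3.000e-03  2.881e+00] units [-0.13 -0.08  0.26] maxrows 0.3 w 42.3 q [ 0.21  0.79 -0.52  1.55  0.46  0.92  0.85] t 33.15
```

```bash
python3 -m crank '[[[-0.1,-0.1,0.25,0],[0,0,0,0]]]'
python3 -m crank '[[[0,0,0,0],[0,0,0,0],[0,0,0,0],[0,0,0,0],[0,0,0,0],[0,0,0,0],[0,0,0,0]]]' 1
python3 -m crank '[[[0,0,-0.5,0],[0,0,-0.7,0],[0,0,-0.8,0],[0,0,-0.8,0],[0,0,-0.8,0],[0,0,-0.8,0],[0,0,0,0]]]'
python3 butt.py short_driver_butt
```

```text
clock: 33.32
eef_pos: [663.9, 22.1, 137.1]
tool_rot: [-3.141, 0.001, 2.88]
force: [1.1, -0.0, 0.3]
width: 42.6
gripper_force: 0.0
clock: 33.9
eef_pos: [664.0, 23.2, 137.8]
tool_rot: [3.141, 0.001, 2.881]
force: [0.8, 0.6, 2.2]
width: 5.6
gripper_force: 58.5
clock: 34.48
eef_pos: [665.7, 23.7, 252.5]
tool_rot: [3.139, 0.007, 2.881]
force: [0.5, 0.7, -0.5]
width: 6.0
gripper_force: 58.5
scene [214. 354.] 0.68
scene [303. 381.] 0.33
eef [663.  23. 246.] w 5.7 F [-0.1  0.4 -0.9] t 34.6833
```

```bash
python3 -m crank '[[[0,0,0,1],[0,0,0,1],[0,0,0,1],[0,0,0,1],[0,0,0,1],[0,0,0,1],[0,0,0,1],[0,0,0,1],[0,0,0,1],[0,0,0,1],[0,0,0,1],[0,0,0,1]]]'
python3 -m crank '[[[0,0,0,1],[0,0,0,1],[0,0,0,1],[0,0,0,1],[0,0,0,1],[0,0,0,1],[0,0,0,0.9],[0,0,0,0]]]'
python3 butt.py short_driver_butt
python3 - <<'E'
from h import *
np.set_printoptions(precision=0,suppress=True)
im=ctrl.get_image("scene");r=ctrl.place_of("scene","short_driver_butt")[0]["position"];g=ctrl.read_state()["eef_pos"]+[0,0,19]
for z in range(100,180,10):
    b=pix2w(im,r,z);print(z,b,np.linalg.norm(b-g))
E
python3 go.py 672 123 246
```

```text
clock: 35.68
eef_pos: [662.5, 22.7, 245.6]
tool_rot: [-3.138, -0.001, 1.917]
force: [0.7, -0.4, -0.2]
width: 5.5
gripper_force: 58.5
clock: 36.35
eef_pos: [662.6, 22.9, 245.8]
tool_rot: [-3.139, 0.001, 1.367]
force: [-0.1, -0.3, -1.8]
width: 5.9
gripper_force: 58.5
scene [261. 355.] 0.93
eef [663.  23. 247.] w 5.8 F [-0.  -0.3 -0.6] t 36.55
100 [677.  96. 100.] 181.69629994413802
110 [681.  97. 110.] 173.7701878874265
120 [685.  99. 120.] 166.19045121464868
130 [689. 101. 130.] 159.0066320720027
140 [693. 103. 140.] 152.27477500324744
150 [697. 105. 150.] 146.0573868489839
160 [701. 107. 160.] 140.4228204227273
170 [705. 109. 170.] 135.44383274719078
pose [663.4  22.9 247. ] [-3.141  0.     1.37 ] units [ 3.99 -0.46  0.04] maxrows 4.0 w 5.3 q [ 0.02  0.64 -0.18  1.45  0.12  1.06 -0.38] t 36.65
```

```bash
python3 -m crank '[[[0.5,-0.1,0,0],[0.8,-0.15,0,0],[0.8,-0.15,0,0],[0.8,-0.15,0,0],[0.5,-0.1,0,0],[0,0,0.2,0],[0,0,0.5,0],[0,0,0.5,0],[0,0,0.5,0],[0,0,0.2,0],[0,0,0,0]]]'
python3 - <<'E'
from h import *
np.set_printoptions(precision=0,suppress=True)
im=ctrl.get_image("scene");r=ctrl.place_of("scene","short_driver_butt")[0]["position"];g=ctrl.read_state()["eef_pos"]+[0,0,19]
print(ctrl.read_state()["eef_pos"],ctrl.read_state()["force"])
for z in range(50,100,10):
    b=pix2w(im,r,z);print(z,b,np.linalg.norm(b-g))
im=ctrl.get_image("scene")
c=im["img"][140:360,250:470];cv2.imwrite("pics/s7c.png",cv2.resize(c,None,fx=2.6,fy=2.6)[:,:,::-1])
E
```

```text
clock: 37.57
eef_pos: [663.7, 108.0, 198.0]
tool_rot: [-3.139, 0.002, 1.368]
force: [-0.1, -0.4, -0.4]
width: 5.5
gripper_force: 58.5
[665. 109. 200.] [ 0.  1. -1.]
50 [670. 183.  50.] 184.81112841928447
60 [674. 184.  60.] 176.074311698616
70 [678. 184.  70.] 167.57061474402946
80 [682. 185.  80.] 159.33736612690996
90 [686. 185.  90.] 151.41868839693606
```

View pics/s7c.png

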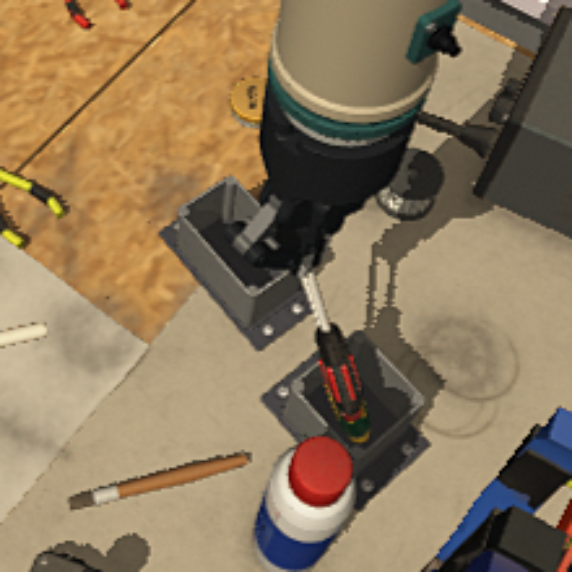

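```bash
python3 -m crank '[[[0.1,0.1,0.4,0],[0,0,0.5,0],[0,0,0.5,0],[0,0,0.3,0],[0,0,0.3,0],[0,0,0,0]]]'
python3 -m crank '[[[0,0,0.2,0],[0,0,0.2,0],[0,0,0,0]]]'
python3 -m crank '[[[0,0,0.2,0],[0,0,0.1,0],[0,0,0,0]]]'
python3 - <<'E'
from h import *
np.set_printoptions(precision=0,suppress=True)
im=ctrl.get_image("scene");r=ctrl.place_of("scene","short_driver_butt");r2=ctrl.place_of("scene","long_driver");print(r[:1],r2[:1])
for z in(12,20,30):print(z,pix2w(im,r[0]["position"],z))
E
```

```text
clock: 38.22
eef_pos: [666.1, 111.1, 147.2]
tool_rot: [-3.138, 0.002, 1.369]
force: [-1.0, -0.5, -0.8]
width: 6.0
gripper_force: 58.6
clock: 38.47
eef_pos: [667.3, 111.5, 139.0]
tool_rot: [-3.141, 0.0, 1.369]
force: [-0.3, 0.8, -1.1]
width: 5.9
gripper_force: 58.6
clock: 38.72
eef_pos: [669.5, 110.1, 136.1]
tool_rot: [3.137, 0.0, 1.368]
force: [-3.3, -2.7, 16.7]
width: 5.6
gripper_force: 61.1
[{'position': [315.5, 382.0], 'confidence': 0.8}] [{'position': [262.7, 378.6], 'confidence': 0.89}]
12 [691. 192.  12.]
20 [694. 192.  20.]
30 [697. 192.  30.]
```

```bash
python3 -m crank '[[[0,0,0,0],[0,0,0,0],[0,0,0,0]]]' 0.5
python3 -m crank '[[[0,0,-0.5,0],[0,0,-0.8,0],[0,0,-1,0],[0,0,-1,0],[0,0,-1,0],[0,0,0,0]]]'
python3 butt.py short_driver; python3 butt.py long_driver; python3 butt.py short_driver_butt
python3 - <<'E'
from fit import *
fit("long_nose_pliers",(670,-199.5,-1.73),("top","scene"))
fit("combination_pliers",(438.5,-302,-1.83),("top","scene"))
E
```

```text
clock: 39.12
eef_pos: [667.7, 111.5, 132.4]
tool_rot: [3.141, -0.0, 1.369]
force: [0.3, -0.5, 0.2]
width: 21.2
gripper_force: 0.0
clock: 39.62
eef_pos: [670.8, 112.4, 246.4]
tool_rot: [3.132, -0.004, 1.369]
force: [0.7, -0.2, 0.5]
width: 21.3
gripper_force: 0.0
top [170. 225.] 0.5
scene [276. 369.] 0.62
scene [146. 290.] 0.36
pt [665. 135.  80.] gap 1.3
pt [628.  23. 336.] gap 147.2
eef [667. 111. 239.] w 21.6 F [-0.2  0.1  0.3] t 39.8167
top [180. 220.] 0.76
top [250. 398.] 0.6
scene [261. 380.] 0.82
pt [636. 139. 104.] gap 3.4
pt [ 493.  -72. -103.] gap 370.8
eef [667. 111. 239.] w 21.4 F [-0.8 -0.3 -0. ] t 40.0167
top [172. 214.] 0.42
top [266. 254.] 0.17
scene [315. 384.] 0.63
pt [688. 187.  -0.] gap 14.4
pt [ 497.  181. -540.] gap 9.4
eef [667. 111. 239.] w 21.1 F [-1.2 -0.1 -0.8] t 40.2167
long_nose_pliers 2 [ 670.33 -198.63   -1.73] 0.311
combination_pliers 1 [ 438.06 -304.12   -1.83] 0.182
```

```bash
python3 -m crank '[[[0,0,0,-0.5],[-0.6,0.1,0,0],[-1,0.15,0,0],[-1,0.15,0,0],[-1,0.15,0,0],[-1,0.15,0.3,0],[-1,0.15,0.7,0],[-1,0.15,0.8,0],[-1,0.15,0.8,0],[-1,0.15,0.8,0],[-1,0.15,0.8,0],[-1,0.15,0.8,0]]]' 0
python3 -m crank '[[[-1,0.15,0.8,0],[-1,0.15,0.8,0],[-1,0.15,0.8,0],[-0.6,0.1,0.7,0],[-0.2,0,0.5,0],[0,0,0,0],[0,0,0,0]]]'
python3 go.py 662 -250.3 0
```

```text
clock: 41.62
eef_pos: [663.7, -159.5, 114.1]
tool_rot: [3.141, 0.001, 1.407]
force: [0.2, 0.2, 0.4]
width: 42.8
gripper_force: 0.0
clock: 42.2
eef_pos: [662.1, -251.7, 24.4]
tool_rot: [-3.14, -0.001, 1.408]
force: [1.0, 1.6, 0.7]
width: 42.6
gripper_force: 0.0
pose [ 662.1 -251.7   24.4] [-3.140e+00 -1.000e-03  1.408e+00] units [ 0.06 -0.01  0.98] maxrows 1.0 w 42.6 q [ 0.41  0.96 -0.17  1.46  0.2   0.74  0.  ] t 42.2
```

```bash
python3 -m crank '[[[0.06,0,0.5,0],[0,0,0.43,0],[0,0,0,0],[0,0,0,0]]]'
python3 -m crank '[[[0,0,0,0],[0,0,0,0],[0,0,0,0],[0,0,0,0],[0,0,0,0],[0,0,0,0]]]' 1
python3 -m crank '[[[0,0,-0.4,0],[0,0,-0.6,0],[0,0,-0.8,-1],[0,0,-0.6,-1],[0,0,-0.3,-1],[0,0,0,-1],[0,0,0,-1],[0,0,0,-1],[0,0,0,-1],[0,0,0,-1],[0,0,0,-1],[0,0,0,-1]]]'
python3 -m crank '[[[0,0,0,-1],[0,0,0,-1],[0,0,0,-1],[0,0,0,-1],[0,0,0,-1],[0,0,0,-1],[0,0,0,-1],[0,0,0,-1],[0,0,0,-0.4],[0,0,0,0]]]'
python3 butt.py long_nose_pliers_butt; python3 go.py 765 -11 45
```

```text
clock: 42.53
eef_pos: [662.5, -249.6, 0.9]
tool_rot: [-3.14, -0.001, 1.41]
force: [0.6, -0.1, 0.6]
width: 42.7
gripper_force: 0.0
clock: 43.03
eef_pos: [663.4, -251.0, 2.3]
tool_rot: [3.14, -0.0, 1.409]
force: [-0.3, 1.1, 3.1]
width: 7.7
gripper_force: 57.3
clock: 44.03
eef_pos: [662.9, -251.8, 70.4]
tool_rot: [-3.141, 0.001, 2.212]
force: [0.2, -0.5, -1.0]
width: 8.3
gripper_force: 57.2
clock: 44.87
eef_pos: [662.8, -252.0, 70.1]
tool_rot: [-3.141, 0.001, 2.881]
force: [-1.1, 0.4, -1.5]
width: 7.9
gripper_force: 57.2
top [210. 390.] 0.59
scene [152. 270.] 0.68
pt [ 544. -220.   75.] gap 10.5
eef [ 663. -251.   70.] w 7.8 F [-0.2  0.4 -1.2] t 45.0667
pose [ 662.9 -251.3   69.6] [-3.141e+00  1.000e-03  2.880e+00] units [-1.46 10.34  0.98] maxrows 10.3 w 7.8 q [ 0.61  0.95 -0.55  1.44  0.57  0.91  1.2 ] t 45.0667
```

```bash
python3 -m crank '[[[-0.5,0.4,0,0],[-0.5,0.8,0,0],[-0.5,1,0,0],[0,1,0,0],[0,1,0,0],[0,1,0,0],[0,1,0,0],[0,1,0.2,0],[0,1,0.3,0],[0,1,0.3,0],[0,0.7,0.2,0],[0,0.4,0,0]]]'
python3 -m crank '[[[0.2,0,0,0],[0.2,0,0,0],[0.2,0,0,0],[0.1,0,0,0],[0,0,0,0]]]'
python3 go.py 756.7 -9 45;python3 butt.py long_nose_pliers_butt
```

```text
clock: 46.07
eef_pos: [764.8, -7.6, 42.9]
tool_rot: [3.14, -0.002, 2.884]
force: [0.3, 1.1, -0.7]
width: 7.7
gripper_force: 57.2
clock: 46.48
eef_pos: [755.5, -11.8, 48.1]
tool_rot: [3.139, 0.017, 2.876]
force: [12.1, -1.0, -0.1]
width: 7.9
gripper_force: 58.8
pose [755.5 -11.8  48.1] [3.139 0.017 2.876] units [-0.02  0.12  0.12] maxrows 0.1 w 7.9 q [ 0.23  1.02 -0.52  1.31  0.56  0.94  0.89] t 46.4833
top [182. 276.] 0.87
scene [239. 330.] 0.76
pt [635.  23.  55.] gap 6.0
eef [756. -12.  48.] w 8.0 F [11.7 -1.  -1.1] t 46.6833
```

```bash
python3 -m crank '[[[0.05,0,-0.3,0],[0.05,0,-0.3,0],[0.05,0,-0.3,0],[0.1,0,-0.3,0],[0.1,0,-0.3,0],[0,0,0,0]]]'
python3 butt.py long_nose_pliers_butt
```

```text
clock: 47.18
eef_pos: [747.2, -9.9, 87.5]
tool_rot: [3.14, 0.018, 2.876]
force: [11.4, -3.0, 2.8]
width: 7.3
gripper_force: 58.6
scene [238. 330.] 0.76
scene [304. 392.] 0.31
eef [748. -10.  86.] w 7.6 F [11.7 -3.1  2.4] t 47.3833
```

```bash
python3 -m crank '[[[0.12,0,-0.3,0],[0.15,0,-0.3,0],[0.18,0,-0.3,0],[0.2,0,-0.3,0],[0.22,0,-0.3,0],[0.25,0,-0.3,0],[0,0,0,0]]]'
python3 butt.py long_nose_pliers_butt
```

```text
clock: 47.97
eef_pos: [714.9, -0.6, 130.3]
tool_rot: [3.141, 0.007, 2.878]
force: [4.7, -1.1, 1.0]
width: 6.0
gripper_force: 57.7
top [184. 278.] 0.61
scene [242. 326.] 0.54
pt [637.  19.  40.] gap 10.9
eef [714.   0. 127.] w 6.2 F [ 3.7 -1.5  2.3] t 48.1667
```

```bash
python3 -m crank '[[[0.2,0,-0.18,0],[0.24,0,-0.17,0],[0.24,0,-0.16,0],[0.24,0,-0.14,0],[0.24,0,-0.12,0],[0,0,0,0]]]'
python3 butt.py long_nose_pliers_butt
```

```text
clock: 48.67
eef_pos: [683.4, 10.2, 146.3]
tool_rot: [-3.141, -0.001, 2.882]
force: [2.0, -0.8, -2.4]
width: 5.3
gripper_force: 57.8
top [182. 279.] 0.7
scene [242. 328.] 0.71
scene [145. 291.] 0.3
pt [638.  20.  42.] gap 5.0
pt [601. -35. 271.] gap 96.7
eef [685.  10. 146.] w 5.5 F [ 0.4  0.2 -0.2] t 48.8667
```

```bash
python3 -m crank '[[[-0.1,0,-0.3,0],[0,0,-0.6,0],[0,0,-0.6,0],[0,0,-0.5,0],[0.4,0,0,0],[0.6,0,0,0],[0.5,0,0,0],[0,0,0,0],[0,0,0,0]]]'
python3 butt.py long_nose_pliers_butt
```

```text
clock: 49.62
eef_pos: [651.1, 18.9, 196.4]
tool_rot: [3.142, 0.0, 2.882]
force: [-0.2, -0.1, -1.4]
width: 5.2
gripper_force: 57.8
top [192. 275.] 0.69
scene [222. 342.] 0.49
pt [603.  27.  89.] gap 0.7
eef [652.  18. 196.] w 5.7 F [-0.5 -0.1  0. ] t 49.8167
```

```bash
python3 -m crank '[[[0,0,0.4,0],[0,0,0.6,0],[0,0,0.6,0],[0,0,0.6,0],[0,0,0.4,0],[0,0,0.2,0],[0,0,0.2,0],[0,0,0.1,0],[0,0,0,0]]]'
python3 butt.py long_nose_pliers_butt
```

```text
clock: 50.57
eef_pos: [653.5, 18.0, 120.0]
tool_rot: [3.141, 0.005, 2.88]
force: [0.8, -1.6, 4.7]
width: 5.2
gripper_force: 58.9
top [200. 275.] 0.69
scene [237. 342.] 0.55
pt [601.  32.  21.] gap 5.9
eef [653.  18. 120.] w 5.6 F [ 1.3 -1.6  5.9] t 50.7667
```

```bash
python3 -m crank '[[[0,0,0,0],[0,0,0,0],[0,0,0,0]]]' 0.2
python3 -m crank '[[[0,0,-0.7,0],[0,0,-1,0],[0,0,-1,0],[0,0,-0.5,0]]]' 0
python3 butt.py long_nose_pliers;python3 butt.py long_nose_pliers_butt
python3 - <<'E'
from h import *
s=ctrl.read_state();p=s["eef_pos"];w=s["tool_rot"][2];print(p,w)
N=20;d=(np.array([426.8,-346.5,40])-p)/N;t=(w-1.31)/0.08/N
rows=[]
for i in range(N):
    rows.append([round((d[0]*np.cos(w)+d[1]*np.sin(w))/25,2),round((d[0]*np.sin(w)-d[1]*np.cos(w))/25,2),round(-d[2]/25,2),round(t,2)]);w-=t*.08
print(str(rows).replace(" ",""))
E
```

```text
clock: 51.02
eef_pos: [650.7, 18.9, 118.1]
tool_rot: [3.141, -0.001, 2.881]
force: [-0.7, -0.4, -0.6]
width: 33.9
gripper_force: 0.0
clock: 51.35
eef_pos: [652.1, 19.4, 200.8]
tool_rot: [3.14, 0.003, 2.881]
force: [0.2, -0.3, 1.1]
width: 42.8
gripper_force: 0.0
top [175. 276.] 0.39
scene [235. 330.] 0.81
scene [216. 404.] 0.26
pt [641.  23.  81.] gap 1.8
pt [594.  74. 188.] gap 125.5
eef [651.  18. 197.] w 42.6 F [-0.2  0.  -0.9] t 51.55
top [201. 277.] 0.4
scene [239. 339.] 0.54
pt [603.  28.  10.] gap 8.2
eef [650.  18. 197.] w 42.5 F [ 0.7  0.  -0.5] t 51.75
[650.32918499  18.35297622 196.73612002] 2.8808489973934055
[[np.float64(0.24),np.float64(-0.82),np.float64(0.31),np.float64(0.98)],[np.float64(0.18),np.float64(-0.84),np.float64(0.31),np.float64(0.98)],[np.float64(0.11),np.float64(-0.85),np.float64(0.31),np.float64(0.98)],[np.float64(0.05),np.float64(-0.85),np.float64(0.31),np.float64(0.98)],[np.float64(-0.02),np.float64(-0.86),np.float64(0.31),np.float64(0.98)],[np.float64(-0.09),np.float64(-0.85),np.float64(0.31),np.float64(0.98)],[np.float64(-0.16),np.float64(-0.84),np.flo
[... 263 characters left out ...]
,np.float64(-0.75),np.float64(0.31),np.float64(0.98)],[np.float64(-0.47),np.float64(-0.72),np.float64(0.31),np.float64(0.98)],[np.float64(-0.52),np.float64(-0.68),np.float64(0.31),np.float64(0.98)],[np.float64(-0.57),np.float64(-0.64),np.float64(0.31),np.float64(0.98)],[np.float64(-0.62),np.float64(-0.59),np.float64(0.31),np.float64(0.98)],[np.float64(-0.66),np.float64(-0.54),np.float64(0.31),np.float64(0.98)],[np.float64(-0.7),np.float64(-0.49),np.float64(0.31),np.float64(0.98)],[np.float64(-0.74),np.float64(-0.43),np.float64(0.31),np.float64(0.98)],[np.float64(-0.77),np.float64(-0.37),np.float64(0.31),np.float64(0.98)],[np.float64(-0.8),np.float64(-0.31),np.float64(0.31),np.float64(0.98)]]
```

```bash
python3 -m crank '[[[0.24,-0.8,0,1],[0.2,-0.85,0,1],[0.1,-0.85,0,1],[0.05,-0.85,0,1],[0,-0.85,0.2,1],[-0.1,-0.85,0.4,1],[-0.15,-0.85,0.4,1],[-0.2,-0.85,0.4,1],[-0.3,-0.8,0.4,1],[-0.35,-0.8,0.4,1],[-0.4,-0.75,0.4,1],[-0.45,-0.7,0.4,1]]]' 0
python3 -m crank '[[[-0.5,-0.7,0.5,1],[-0.55,-0.65,0.5,1],[-0.6,-0.6,0.5,1],[-0.65,-0.55,0.5,1],[-0.7,-0.5,0.5,1],[-0.75,-0.45,0.5,1],[-0.75,-0.35,0.3,1],[-0.8,-0.3,0.2,0.6],[0,0,0,0],[0,0,0,0]]]'
python3 go.py 426.8 -346.5 0
```

```text
clock: 52.75
eef_pos: [513.1, -199.3, 122.2]
tool_rot: [-3.141, -0.001, 1.917]
force: [-0.1, -0.5, -0.1]
width: 42.6
gripper_force: 0.0
clock: 53.58
eef_pos: [418.2, -341.2, 34.9]
tool_rot: [-3.14, -0.0, 1.311]
force: [0.7, -0.3, -0.3]
width: 42.5
gripper_force: 0.0
pose [ 418.2 -341.2   34.9] [-3.14  -0.     1.311] units [-0.12  0.39  1.4 ] maxrows 1.4 w 42.5 q [ 0.72  0.77 -0.13  1.96  0.23  0.42  0.15] t 53.5833
```

```bash
python3 -m crank '[[[0.1,0.39,0.6,0],[0,0,0.5,0],[0,0,0.28,0],[0,0,0,0],[0,0,0,0]]]'
python3 -m crank '[[[0,0,0,0],[0,0,0,0],[0,0,0,0],[0,0,0,0],[0,0,0,0]]]' 1
python3 -m crank '[[[0,0,-0.5,0],[0,0,-0.6,0],[0.4,0.2,-0.6,0],[0.8,0.3,-0.1,0],[1,0.3,0,0],[1,0.3,0,0],[1,0.3,0,0],[1,0.3,0,0],[1,0.3,0,0],[1,0.3,0,0],[1,0.3,0,0],[0.8,0.3,0,0]]]'
python3 -m crank '[[[0.5,0.1,0,0],[0.3,0,0,0],[0,0,0,0],[0,0,0,0]]]'
python3 butt.py combination_pliers_butt;python3 go.py 566 -121 46
```

```text
clock: 54.0
eef_pos: [429.1, -339.7, 0.8]
tool_rot: [-3.14, -0.001, 1.314]
force: [-0.3, -0.0, 0.3]
width: 42.5
gripper_force: 0.0
clock: 54.42
eef_pos: [429.8, -340.7, 2.1]
tool_rot: [3.141, 0.0, 1.313]
force: [-0.2, 0.8, 6.8]
width: 14.0
gripper_force: 57.6
clock: 55.42
eef_pos: [558.1, -139.2, 47.0]
tool_rot: [3.141, -0.001, 1.314]
force: [-0.4, 0.8, -1.9]
width: 14.4
gripper_force: 57.6
clock: 55.75
eef_pos: [563.6, -123.9, 46.4]
tool_rot: [-3.141, 0.001, 1.312]
force: [-0.9, -0.7, -1.7]
width: 14.2
gripper_force: 57.6
top [198. 302.] 0.75
top [182. 221.] 0.51
scene [211. 323.] 0.62
scene [182. 347.] 0.53
pt [591. -29.  58.] gap 2.9
pt [561. -16. 152.] gap 31.3
pt [633.  69. 207.] gap 113.7
pt [604.  70. 259.] gap 76.4
eef [ 564. -125.   46.] w 14.1 F [-0.5 -0.6 -1.9] t 55.95
pose [ 563.9 -124.7   46.3] [-3.141e+00  1.000e-03  1.310e+00] units [0.16 0.05 0.01] maxrows 0.2 w 14.1 q [ 0.22  0.78 -0.08  1.86  0.13  0.5  -0.21] t 55.95
```

```bash
python3 -m crank '[[[0.35,0,0,0],[0.35,0,0,0],[0.15,0,0,0],[0.05,0,-0.3,0],[0.05,0,-0.3,0],[0.05,0,-0.3,0],[0.1,0,-0.3,0],[0.1,0,-0.3,0],[0,0,0,0]]]'
python3 butt.py combination_pliers_butt
```

```text
clock: 56.7
eef_pos: [568.9, -102.6, 85.1]
tool_rot: [-3.139, 0.011, 1.307]
force: [-6.3, -16.8, 4.8]
width: 14.3
gripper_force: 64.5
top [198. 298.] 0.57
scene [216. 327.] 0.84
pt [593. -18.  51.] gap 0.8
eef [ 568. -103.   84.] w 14.1 F [ -6.2 -16.    4.4] t 56.9
```

```bash
python3 -m crank '[[[0.13,0,-0.28,0],[0.16,0,-0.28,0],[0.19,0,-0.27,0],[0.22,0,-0.25,0],[0.24,0,-0.24,0],[0.24,0,-0.18,0],[0.24,0,-0.17,0],[0.24,0,-0.15,0],[0.24,0,-0.13,0],[0.22,0,-0.1,0],[0,0,0,0]]]'
python3 butt.py combination_pliers_butt
```

```text
clock: 57.82
eef_pos: [586.2, -40.2, 135.3]
tool_rot: [-3.142, -0.001, 1.315]
force: [-1.0, -2.3, -0.8]
width: 13.1
gripper_force: 57.6
eef [586. -43. 135.] w 13.0 F [-0.5 -1.  -1.7] t 58.0167
```

```bash
python3 -m crank '[[[-0.1,0,-0.4,0],[0,0,-0.6,0],[0,0,-0.7,0],[0.15,0.05,-0.5,-1],[0.15,0.05,0,-1],[0.15,0.05,0,-1],[0.15,0.05,0,-1],[0.15,0.05,0,-1],[0.15,0.05,0,-1],[0.15,0.05,0,-1],[0.09,0.12,0,-1],[0.09,0.12,0,-1]]]'
python3 -m crank '[[[0.09,0.12,0,-1],[0.09,0.12,0,-1],[0.09,0.12,0,-1],[0.09,0.12,0,-1],[0.09,0.12,0,-1],[0,0.15,0,-1],[0,0.15,0,-1],[0,0.15,0,-1],[0,0.15,0,-1],[0,0.15,0,-1],[0,0.15,0,-0.6],[0,0,0,0]]]'
python3 go.py 620 25.5 190;python3 butt.py combination_pliers_butt
```

```text
clock: 59.02
eef_pos: [599.1, -12.4, 191.1]
tool_rot: [3.14, -0.0, 2.037]
force: [-0.2, 0.2, -1.0]
width: 13.3
gripper_force: 57.6
clock: 60.02
eef_pos: [615.6, 25.4, 190.9]
tool_rot: [3.139, 0.001, 2.882]
force: [0.9, -0.1, -1.6]
width: 13.0
gripper_force: 57.6
pose [615.6  25.4 190.9] [3.139e+00 1.000e-03 2.882e+00] units [-0.17  0.05  0.04] maxrows 0.2 w 13.0 q [ 0.24  0.67 -0.53  1.65  0.4   0.93  0.87] t 60.0167
eef [615.  24. 190.] w 13.0 F [ 0.1  0.3 -2.1] t 60.2167
```

```bash
python3 -m crank '[[[-0.2,0.05,0.1,0],[0,0,0,0]]]'
python3 - <<'E'
from h import *
np.set_printoptions(precision=0,suppress=True)
g=ctrl.read_state()["eef_pos"]+[0,0,5];print(g)
for c in("scene","top"):
    im=ctrl.get_image(c);r=ctrl.trace(c,"combination_pliers")
    for a in r[:2]:
        ys,xs=np.nonzero(a["mask"]);i=ys.argmax();print(c,a["confidence"],xs.min(),xs.max(),ys.min(),ys.max(),"low",ys[i],xs[i],a["mask"].sum())
    for t in(55,65,75,85):
        e=np.radians(t);b=g+100*np.array([-.966*np.cos(e),.257*np.cos(e),-np.sin(e)]);print(t,b,[np.round(w2pix(im,b+s*np.array([.257,.966,0]))) for s in(-25,0,25)])
E
```

```text
clock: 60.38
eef_pos: [621.0, 23.8, 187.4]
tool_rot: [3.141, 0.001, 2.88]
force: [0.6, 0.6, -0.7]
width: 13.1
gripper_force: 57.6
[621.  24. 192.]
scene 0.57 357 385 247 309 low 309 382 404
scene 0.47 337 358 195 225 low 225 355 134
55 [566.  38. 110.] [array([199., 350.]), array([207., 358.]), array([215., 366.])]
65 [580.  35. 102.] [array([205., 344.]), array([213., 352.]), array([221., 360.])]
75 [596.  30.  96.] [array([210., 338.]), array([218., 346.]), array([227., 354.])]
85 [613.  26.  93.] [array([215., 332.]), array([224., 339.]), array([232., 347.])]
55 [566.  38. 110.] [array([209., 282.]), array([207., 270.]), array([205., 258.])]
65 [580.  35. 102.] [array([203., 283.]), array([201., 272.]), array([199., 260.])]
75 [596.  30.  96.] [array([196., 285.]), array([194., 274.]), array([192., 262.])]
85 [613.  26.  93.] [array([188., 287.]), array([187., 275.]), array([185., 264.])]
```

```bash
python3 -m crank '[[[0.16,0,0.3,0],[0,0,0.5,0],[0,0,0.5,0],[0,0,0.5,0],[0,0,0.5,0],[0,0,0.4,0],[0,0,0.2,0],[0,0,0.2,0],[0,0,0,0]]]'
python3 -m crank '[[[0,0,0.15,0],[0,0,0.1,0],[0,0,0,0]]]'
python3 - <<'E'
from h import *
for c in("scene",):
    im=ctrl.get_image(c)
    cv2.imwrite("pics/s8c.png",cv2.resize(im["img"][140:340,270:470],None,fx=2.9,fy=2.9)[:,:,::-1])
E
```

```text
clock: 61.33
eef_pos: [615.5, 25.2, 108.8]
tool_rot: [-3.141, -0.002, 2.881]
force: [1.1, -0.5, -2.3]
width: 12.7
gripper_force: 58.3
clock: 61.58
eef_pos: [616.1, 25.2, 103.7]
tool_rot: [-3.142, -0.0, 2.881]
force: [1.5, -0.1, -2.1]
width: 12.8
gripper_force: 58.3
```

```bash
python3 -m crank '[[[0,0,0.15,0],[0,0,0.15,0],[0,0,0,0]]]'
python3 -m crank '[[[0,0,0.15,0],[0,0,0,0]]]'
```

```text
clock: 61.88
eef_pos: [616.7, 25.2, 96.2]
tool_rot: [3.141, 0.001, 2.881]
force: [0.4, 0.7, 0.2]
width: 13.2
gripper_force: 58.6
clock: 62.05
eef_pos: [619.9, 24.9, 94.7]
tool_rot: [3.14, 0.007, 2.88]
force: [1.9, -1.5, 10.2]
width: 13.1
gripper_force: 60.5
```

Floor contact at 10 N. Releasing and retreating.

```bash
python3 -m crank '[[[0,0,0,0],[0,0,0,0],[0,0,0,0]]]' 0.2
python3 -m crank '[[[0,0,-0.6,0],[0,0,-1,0],[0,0,-1,0],[0,0,-1,0],[0,0,-1,0],[0,0,-1,0],[-0.5,-1,0,0],[-0.5,-1,0,0],[-0.5,-1,0,0],[-0.5,-1,0,0],[0,-1,0,0],[0,0,0,0]]]'
python3 - <<'E'
from h import *
im=ctrl.get_image("scene");cv2.imwrite("pics/s9c.png",cv2.resize(im["img"][140:340,270:470],None,fx=2.9,fy=2.9)[:,:,::-1])
E
python3 butt.py combination_pliers; python3 butt.py combination_pliers_butt;python3 butt.py long_nose_pliers
```

```text
clock: 62.3
eef_pos: [615.7, 25.2, 92.4]
tool_rot: [-3.141, -0.001, 2.881]
force: [-0.2, 0.3, 0.4]
width: 34.2
gripper_force: 0.0
clock: 63.3
eef_pos: [630.5, -116.5, 231.2]
tool_rot: [-3.136, -0.002, 2.872]
force: [-0.1, -2.2, -0.8]
width: 34.1
gripper_force: 0.0
top [184. 277.] 0.73
top [207. 274.] 0.63
scene [234. 339.] 0.78
pt [622.  28.  68.] gap 9.5
pt [590.  29.  17.] gap 24.6
eef [ 632. -106.  233.] w 34.1 F [-0.1  0.6 -0.1] t 63.55
top [207. 274.] 0.73
scene [236. 348.] 0.6
pt [587.  39.  14.] gap 2.1
eef [ 632. -107.  233.] w 34.2 F [ 0.5  0.1 -1.3] t 63.75
top [177. 278.] 0.6
scene [234. 330.] 0.73
pt [637.  20.  79.] gap 1.1
eef [ 632. -108.  233.] w 34.4 F [ 0.4  0.3 -0.1] t 63.95
```

View pics/s9c.png

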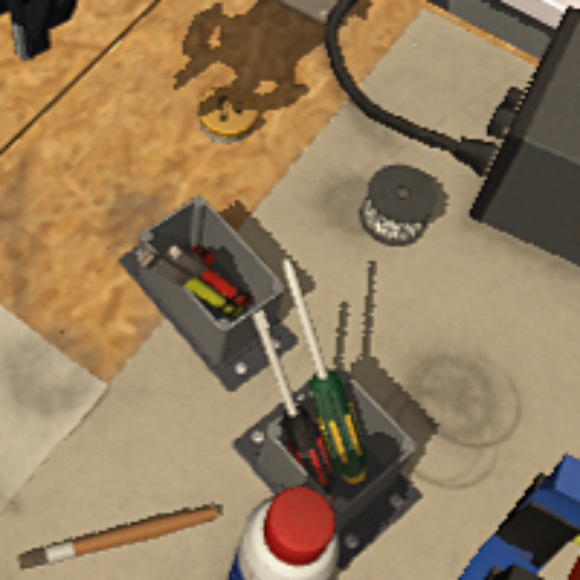

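The final picture shows both drivers standing tips up in the square pot (crop 260–350, 260–480). Both pliers stand jaws up in the oblong pot (crop 145–245, 245–310). The tin and reel haven't moved and the gripper is clear.

```bash
python3 -c "
from cell import ctrl
print(ctrl.finish_job())"
```

```text
the job is handed in; nothing more can be done
None
```

All four tools are put away handle-down and the job was handed in at about 64 s: both screwdrivers in the square pot, both pliers in the oblong pot, each leaning against a rim (about 25–30° for the long driver and the long-nose pliers), with nothing else moved that I could see; no verdict came back on hand-in.

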